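Gauge a picture-frame rail against the flip stop

TASK

Flip the raised stop flag of the length gauge fully down across the deck, then lay the long frame rail flat on the deck and push it, flush along the fence, firmly against the nose of the flag, without shoving the stop's carriage along the fence. With the rail left there, log it by pressing the round key fully and letting it up, then the bar key the same way. Leave everything else on the table where it is.

Things in the scene. Friction and masses are not known exactly. Their poses are not given: they have to be found in the camera images.
- gauge: Length gauge fixed to the table: aluminium deck 145 x 360 mm, 12 mm thick, with a dark steel fence along its far side, top 55 mm above the table. Origin: on the table under the middle of the fence's front face. y runs along the fence (deck and fence span y = -180 to 180 mm), -x points from the fence across the deck to its front edge at x = -105 mm; the fence fills x = 0 to 22 mm.
- carriage: Steel stop carriage astride the fence's top, 36 x 56 x 24 mm, carrying the flag. Origin: in the fence face's plane, 68 mm above the table, at the middle of its width; axes as the gauge's. It stands 45 to 125 mm along the gauge's +y, held by friction only: about 16 N shoves it along the fence, which must not happen by more than 4 mm; 5 to 10 N on the nose is firm enough.
- flag (a joint): Angle of the stop flag about its hinge, which runs along the gauge's y axis: 0 = fully down (arm level, pointing to the gauge's -x, leg just above the deck), 1.57 = arm upright, more = leaning back over the fence, to 2.1 at most. It starts raised, 1.45 to 1.95. The hinge is stiff (0.16 N m, about 2 N at the tip) and stays where it is left.
- flag_hinge (a point): The flag's hinge axis, at the middle of the flag's width. 8 mm behind the fence face and 70 mm above the table.
- flag_tip (a point): On top (the back, when the flag stands up) of the flag's arm at its black cross bar, 85 mm from the hinge and 10 mm off the arm's centre line, which passes through the hinge. The arm is 20 mm thick, 16 mm wide and ends 92 mm from the hinge; the bar is 18 mm thick and 44 mm long, along the hinge's direction.
- nose_root (a point): Where the round white adjusting nose (18 mm across) comes out of the -y side of the flag's leg, 8 mm from the carriage's middle; flag down: 26 mm before the fence, 32 mm above the table. The nose stands out 4 to 14 mm further to -y, set differently each time and not reported: find it by pushing the rail against it. It is far stiffer than the carriage.
- flag_leg (a point): Lower end of the flag's leg. The leg is 42 mm wide (14 to 56 mm from the hinge along the arm), 16 mm thick along the hinge, and reaches 50 mm off the arm's centre line, towards the gauge's -x when the flag is up; when down it hangs to 20 mm above the table and blocks the deck.
- rail: The long frame rail: a straight wooden moulding, 160 mm long (its y axis), 44 mm wide and 28 mm high; its upper 10 mm are stepped in to 34 mm wide, the lower 18 mm are 44 mm wide. Symmetrical, so either end may face the stop. 0.15 to 0.31 kg. Origin: centre of its underside. It starts lying flat on the table on the robot's right.
- round_key (a joint): Travel of the round key: 0 = up, 0.006 m = fully pressed; counts from 0.0045. Springs back; about 1.6 N to start, 4 N fully down.
- bar_key (a joint): Travel of the bar key: same values and spring as the round key.
- round_key_top (a point): Centre of the top of the round key, a white cap 36 mm across, 12 mm above its grey box (70 x 70 x 26 mm, fixed to the table, top of the cap 38 mm above the table). The two key boxes may change places.
- bar_key_top (a point): Centre of the top of the bar key, a white cap 18 mm (its x) by 52 mm (its y), 12 mm above its own grey box of the same size as the other; same height.
- mug: White mug, 80 mm across, 90 mm high. Leave alone. Origin under its centre.
- glue: White glue bottle, 60 mm across, 160 mm high. Leave alone. Origin under its centre.
- offcut: Short offcut of the same moulding, only 75 mm long. Leave alone. Origin under its centre.
- brush: Brush, 190 mm long, lying down. Leave alone.
- tape: Roll of tape, 96 mm across, 24 mm high, lying flat. Leave alone. Origin under its centre.
- plate: White plate, 170 mm across, 16 mm high. Leave alone. Origin under its centre.
- spoon: Steel spoon, 150 mm long. Leave alone.
Things that resemble listed ones, but are neither listed nor needed, are in the scene too. Leave any red look-alike of the part that bears bar_key alone. What is shaped like the part that bears round_key but purple is not meant.

How it is judged:
On the way, in this order (a step that is already met when the one before it is completed fails the run):
1. the flag is fully down, the rail not yet at the stop (value of joint flag below 0.06 rad and not (x of rail in the frame of gauge above -0.0255 m and z of rail in the frame of gauge between 0.008 and 0.0165 m and angle between the y axis of rail and the y axis of gauge, either way round below 0.035 rad and y of rail in the frame of carriage between -0.106 and -0.084 m)), for 0.2 s.
2. the rail, flat on the deck and flush along the fence, is pressed against the flag's nose with more than 3 N (value of joint flag below 0.06 rad and x of rail in the frame of gauge above -0.0255 m and z of rail in the frame of gauge between 0.008 and 0.0165 m and angle between the y axis of rail and the y axis of gauge, either way round below 0.035 rad and y of rail in the frame of carriage between -0.106 and -0.084 m and contact force between rail and carriage above 3 N), for 0.15 s.
3. the round key is fully pressed, the bar key up, the rail still home (value of joint flag below 0.06 rad and x of rail in the frame of gauge above -0.0255 m and z of rail in the frame of gauge between 0.008 and 0.0165 m and angle between the y axis of rail and the y axis of gauge, either way round below 0.035 rad and y of rail in the frame of carriage between -0.106 and -0.084 m and value of joint round_key above 0.0045 m and value of joint bar_key below 0.0015 m), for 0.05 s.
4. then the bar key is fully pressed, the round key up again, the rail still home (value of joint flag below 0.06 rad and x of rail in the frame of gauge above -0.0255 m and z of rail in the frame of gauge between 0.008 and 0.0165 m and angle between the y axis of rail and the y axis of gauge, either way round below 0.035 rad and y of rail in the frame of carriage between -0.106 and -0.084 m and value of joint bar_key above 0.0045 m and value of joint round_key below 0.0015 m), for 0.05 s.
At the end, for the whole second after the job is handed in: Flag down (within 0.06 rad); rail at rest flat on the deck, its side within 3.5 mm of the fence and parallel within 0.035 rad, its centre 84 to 106 mm on the -y side of the carriage's centre (at the nose, whatever its setting); both keys up; carriage within 4 mm of its start (value of joint flag below 0.06 rad and x of rail in the frame of gauge above -0.0255 m and z of rail in the frame of gauge between 0.008 and 0.0165 m and angle between the y axis of rail and the y axis of gauge, either way round below 0.035 rad and y of rail in the frame of carriage between -0.106 and -0.084 m and value of joint each of round_key, bar_key below 0.0015 m and linear speed of rail below 0.01 m/s and distance of carriage from where it was at the start of the episode below 0.004 m); the robot touches nothing.
It fails at once if the stop's carriage is shoved more than 4 mm along the fence (distance of carriage from where it was at the start of the episode above 0.004 m).
It fails at once if both keys are pressed at once (value of joint each of round_key, bar_key above 0.002 m).
It fails at once if something else on the table is moved by more than 25 mm (distance of any of mug, glue, offcut, brush, tape, plate, spoon from where it was at the start of the episode above 0.025 m).
It also fails if it takes over 72 s, if anything falls off the work surface, if the arm or the gripper's body presses on something with over 40 N, if the wrist force passes 120 N, or if a joint passes its speed limit or range.

ROBOT

A 6-joint arm with a two-finger parallel gripper is mounted at the origin on the work surface. World frame = base frame: x ahead of the robot, y to its left, z up, the work surface at z = 0. Lengths are in m, angles in rad, forces in N, time in s.
With the tool pointing down it reaches from about 0.225 to 0.875 m from the base axis. Payload 3.4 kg.
Tool frame: the origin (TCP) lies between the finger pads; the fingertips stand 19 mm ahead of it and the grasp point (between the pads) is the TCP; z points along the fingers, y is the line along which they close (so a half turn about z gives the same grasp; the last joint's range is limited). The gripper opens to 85 mm and grips with 20 to 120 N. Pads are 22 mm wide; open, the fingers measure 114 mm over their backs; the gripper's body (76 mm by 85 mm) begins 54 mm behind the grasp point. The pads swing forward as they close: fully open they stand 13 mm farther back than shut.
Start: joints at [-1.423, 0.276, 1.505, -0, 1.361, -0.121], TCP at [0.153, -0.554, 0.25] pointing down, gripper open.
Joint ranges: [-2.89, 2.89], [-0.75, 2.08], [0.22, 2.7], [-1.18, 4.32], [0.11, 2.71], [-2.7, 2.7]. Speed limits (rad/s): [2.57, 2.57, 3.14, 3.14, 3.14, 3.14].

INTERFACE

Orientations are given as a unit quaternion [w, x, y, z].
In Python, from rig import get_state, imaging, ticket gives the robot as it stands. The module is installed in compiled form; this text tells all that it offers.
- The arm moves only by the shell command python3 -m inch 'ROWS' [FORCE]. ROWS is JSON, a list of rows, each an object with "claw": the opening, from -1 (shut) to 1 (fully open); "travel": the shift along the world's x, y, z in units of 200 mm (1.0 is 200 mm), a list of three; "turn": the turn about the world's z in units of 180 degrees (1.0 is 180 degrees). A call has 1 to 5 rows; each row is the pose to reach, as a shift and turn from the pose commanded when the call began, turning the shorter way round; what a row does not reach only later rows make up. A row lasts 1/10 s, in which the tool goes at most 50 mm and 8.59 degrees, less where a joint would pass 70% of its speed; a pose out of reach is approached as far as the arm can. A call with a number of a shift or a turn outside -1 to 1 is refused whole. A call with a gripper value outside its range is refused whole. The fingers move at their own pace and stop on an object; FORCE is the grip in N (left out, the last holds). Time passes only in rows, so rows that repeat a pose let the fingers close. It gives the time, the measured TCP pose, the force, the opening and the grip force at its end, in the units of the state.
- get_state(): the state, without advancing time (a new reading comes with each control period).
- imaging.get_image(name): name is "side" or "top" or "wrist"; returns the picture (400x640x3 uint8, red, green, blue); there is no depth.
- imaging.camera_params(name): a dict with "camera_matrix" (3x3 intrinsics, pixels), "cam_to_world" (4x4, takes a point from camera to world coordinates); the wrist camera has in their place "T_tool_cam" (4x4, takes a point from camera to tool coordinates, whose origin is the TCP and whose axes are the flange's). Camera axes: x right, y down, z forward; pixel columns grow to the right and rows downward; lengths in m; the calibration is good to about 2 mm. The wrist camera is an equidistant fisheye: a pixel r from the principal point sees the ray r / f radians off the axis. A picture is of the moment at which its call begins: read the wrist's pose just before it. camera_params takes no time and is no camera call.
- ticket.sign_off(): hands the job in; it is judged then, once.
The state is a dict: "clock": time; "qpos": joint angles; "qd": joint speeds; "effort": joint torques, N m; "position": TCP position; "ee_rot": TCP orientation; "contact_force": force on the tool from outside, world axes, zero at the start; "moment": the same for the moment, N m; "width": finger opening in m; "gripper_force": force on a finger pad.
Only numpy, scipy, OpenCV 4.12 (cv2) and the standard library are available. Lean on these libraries where they do the work, as an engineer would, in place of code of your own. Each camera call takes 0.05 s, during which the arm holds its last target. There are 200 camera calls.

## Working session

There is one attempt and no reset: what is moved stays moved. The work goes in short steps, Python scripts to look and compute and a shell command to move; the robot and the scene stay as the last step left them, time stands still between calls to the robot, and variables do not carry over. Pictures are saved under pics/ and viewed, at most 10 in all, crops included, and the job is handed in when it is done.

```bash
mkdir -p pics; cat > h.py <<'E'
import numpy as np, cv2
from rig import get_state, imaging, ticket
from scipy.spatial.transform import Rotation as R
def ray(cam,u,v):
    p=imaging.camera_params(cam);K=np.array(p["camera_matrix"]);T=np.array(p["cam_to_world"])
    d=T[:3,:3]@np.linalg.inv(K)@[u,v,1];return T[:3,3],d/np.linalg.norm(d)
def at(cam,u,v,z):
    o,d=ray(cam,u,v);return np.round(o+d*(z-o[2])/d[2],4)
def tri(rs):
    A=np.zeros((3,3));b=np.zeros(3)
    for o,d in rs:
        M=np.eye(3)-np.outer(d,d);A+=M;b+=M@o
    x=np.linalg.solve(A,b);return np.round(x,4),[round(float(np.linalg.norm((np.eye(3)-np.outer(d,d))@(x-o))),4) for o,d in rs]
def proj(cam,P):
    p=imaging.camera_params(cam);K=np.array(p["camera_matrix"]);T=np.array(p["cam_to_world"])
    q=K@(T[:3,:3].T@(np.array(P)-T[:3,3]));return np.round(q[:2]/q[2],1)
E
python3 - <<'E'
from h import *
for c in("side","top"):
    im=imaging.get_image(c)[:,:,::-1];cv2.imwrite(f"pics/{c}0.png",im);cv2.imwrite(f"pics/{c}0v.png",cv2.resize(im,(800,500)))
    p=imaging.camera_params(c);print(c,np.round(p["camera_matrix"],1).tolist(),np.round(p["cam_to_world"],3).tolist())
s=get_state();print(s)
E
```

```text
side [[517.3, 0.0, 322.6], [0.0, 517.3, 199.7], [0.0, 0.0, 1.0]] [[-0.753, -0.343, 0.561, -0.384], [-0.658, 0.387, -0.647, 1.128], [0.004, -0.856, -0.517, 0.945], [0.0, 0.0, 0.0, 1.0]]
top [[429.2, 0.0, 319.0], [0.0, 429.2, 201.3], [0.0, 0.0, 1.0]] [[-0.001, -0.995, 0.099, 0.427], [-1.0, -0.001, -0.022, 0.065], [0.022, -0.099, -0.995, 1.163], [0.0, 0.0, 0.0, 1.0]]
{'clock': 0.1, 'qpos': array([-1.42300101e+00,  2.76552314e-01,  1.50600663e+00,  7.40929600e-06,
        1.36069581e+00, -1.20986070e-01]), 'qd': array([-1.84852310e-04, -4.94420537e-03, -4.65808058e-03,  3.10569769e-05,
        9.06182309e-04,  2.00925094e-04]), 'effort': array([ 1.19637261e-03, -4.17701590e+01, -2.46404546e+01, -2.21789251e-04,
        5.82336477e-03,  2.87261543e-06]), 'position': array([ 0.15263554, -0.55391975,  0.24951442]), 'ee_rot': array([-8.31027252e-04,  9.90982916e-01,  1.33985707e-01, -7.51740836e-06]), 'contact_force': array([-0.56130442, -0.55326889,  0.29284355]), 'moment': array([ 0.04567737,  0.06161884, -0.03830137]), 'gripper_force': 0.0, 'width': 0.08487958983884453}
```

View pics/top0v.png

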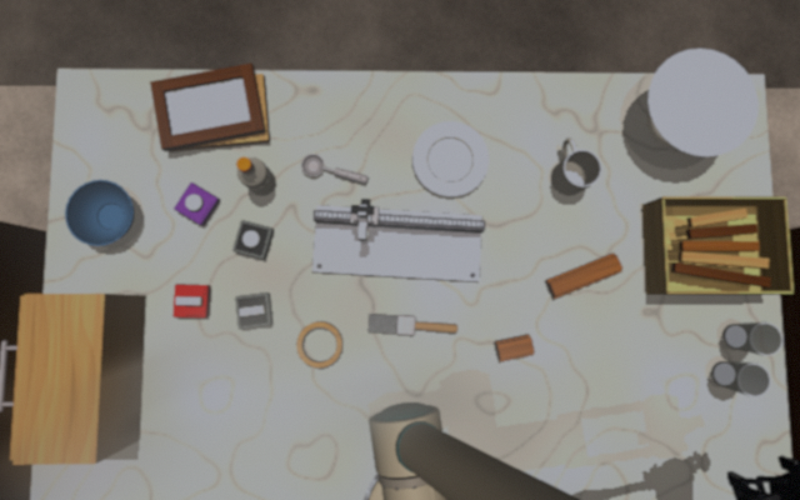

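View pics/side0v.png

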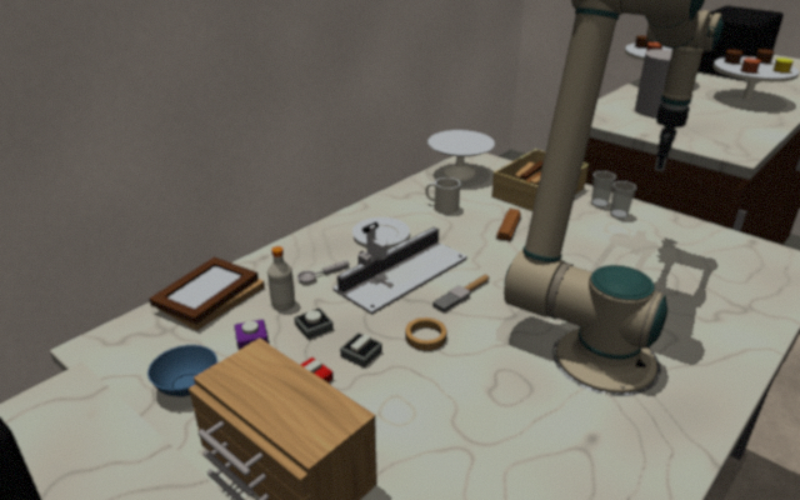

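The top view (800-wide) shows the long rail at (584,276). It could be confused with the offcut at (514,348) or the strips in the box at (720,250).

The round key is the grey box at (252,240), and the purple box at (196,204) is a decoy. The bar key is the grey box at (253,310), and the red box at (191,301) is a decoy. The gauge is at (397,245), with its carriage and raised flag at (363,215).

I choose the long rail lying alone and the two grey key boxes, and will check them in close crops.

```bash
python3 - <<'E'
from h import *
t=cv2.imread("pics/top0.png");s=cv2.imread("pics/side0.png")
f=lambda im,x,y,w,h,k:cv2.resize(im[y:y+h,x:x+w],None,fx=k,fy=k,interpolation=cv2.INTER_CUBIC)
# A: top gauge 240..400,150..230 x5 ; rail 430..510,195..245 x4 ; keys 180..225..  
a=f(t,240,150,160,70,5); b=f(t,430,195,80,62,4); c=f(t,180,165,48,40,4.0);d=f(t,180,225,48,40,4.0)
A=np.zeros((600,800,3),np.uint8);A[:350]=a;A[350:598,:320]=b;A[350:510,330:522]=c;A[350:510,530:722]=d
cv2.imwrite("pics/A.png",A)
B=np.zeros((600,800,3),np.uint8);B[:350,:600]=f(s,260,170,120,70,5) ;B[350:598,:480]=f(s,230,238,120,62,4);B[350:550,490:690]=f(s,390,158,40,40,5)
cv2.imwrite("pics/B.png",B)
E
```

```text
(no output)
```

View pics/A.png

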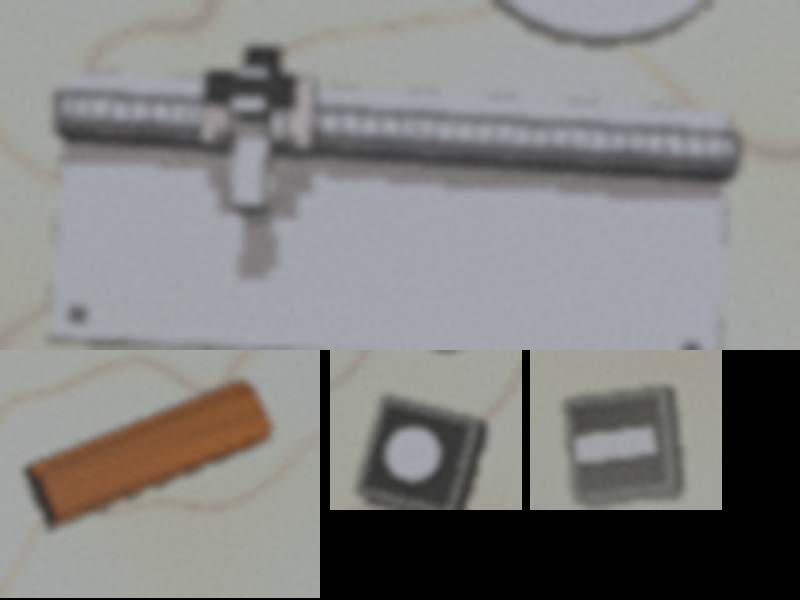

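View pics/B.png

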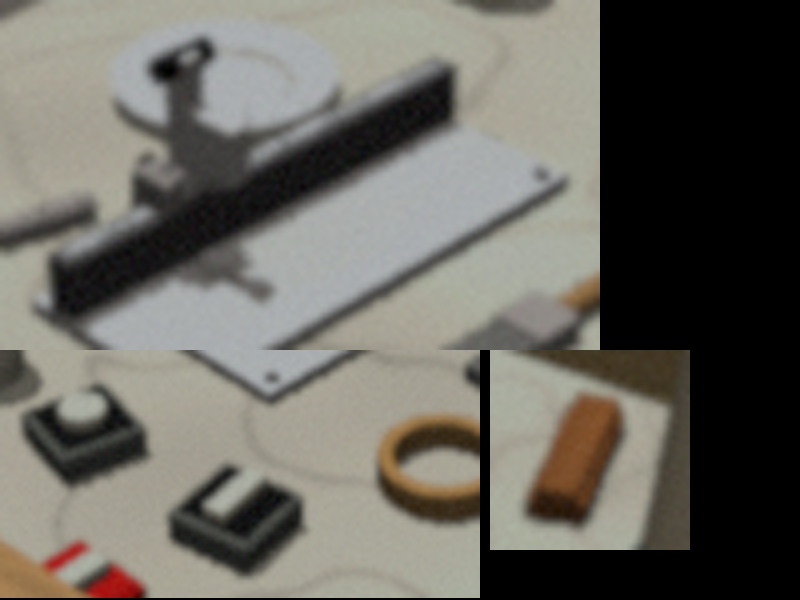

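```bash
python3 - <<'E'
from h import *
P={"round":((200.75,190.75),(250.5,252.5)),"bar":((201,248.75),(288.25,273)),"railc":((467.5,220.5),(408.6,178)),
"fl deck":((249.6,218.8),(297.5,250.5)),"fr deck":((384,225.5),(373.4,206)),"tipbar":((289.5,166),(296.3,182)),
"fence R top":((387.5,179.5),(351,183.6)),"fence L top":((251.5,173),(272,222.4))}
for k,(a,b) in P.items(): print(k,*tri([ray("top",*a),ray("side",*b)]))
f=lambda x,y:(240+x/5,150+y/5)
for n,x,y,z in[("deckFL",48,341,.012),("fenceTopFrontL",60,122,.055),("fenceTopFrontR",738,163,.055),("fencebotL",60,152,.012),("fencebotR",738,184,.012),
 ("deckL top",60,160,.012),("deckR",724,195,.012)]: print(n,at("top",*f(x,y),z))
for n,x,y in[("railL1",42,465),("L2",54,524),("R1",245,382),("R2",270,432)]: print(n,at("top",430+x/4,195+(y-350)/4,.028))
E
```

```text
round [0.5666 0.3516 0.0347] [0.0005, 0.0005]
bar [0.4157 0.3472 0.037 ] [0.0016, 0.0016]
railc [ 0.4872 -0.361   0.0186] [0.002, 0.002]
fl deck [0.4954 0.227  0.0073] [0.0018, 0.0018]
fr deck [ 0.4777 -0.1353  0.0046] [0.0022, 0.0022]
tipbar [0.6101 0.1118 0.1538] [0.0014, 0.0014]
fence R top [ 0.592  -0.1428  0.0477] [0.004, 0.004]
fence L top [0.6123 0.2175 0.0526] [0.0018, 0.0018]
deckFL [0.4953 0.2252 0.012 ]
fenceTopFrontL [0.6068 0.2147 0.055 ]
fenceTopFrontR [ 0.586  -0.1392  0.055 ]
fencebotL [0.5974 0.2203 0.012 ]
fencebotR [ 0.5806 -0.1469  0.012 ]
deckL top [0.5931 0.2202 0.012 ]
deckR [ 0.5746 -0.1392  0.012 ]
railL1 [ 0.4796 -0.2836  0.028 ]
L2 [ 0.4405 -0.2905  0.028 ]
R1 [ 0.5352 -0.4222  0.028 ]
R2 [ 0.5016 -0.4377  0.028 ]
```

Measured so far:
- **Round key:** (0.567,0.352), height 0.035.
- **Bar key:** (0.416,0.347), height 0.037.
- **Gauge:** origin about (0.592,0.040), yaw about -0.049.
- **Carriage:** about y +0.07 along the gauge.
- **Rail:** about (0.489,-0.359), yaw about 0.385.

These agree with the heights and sizes in the text. I'll move over the rail, then to the gauge, taking a close wrist view at each.

```bash

python3 -m inch '[{"claw":1,"travel":[0.74,0.56,0.2],"turn":0.2},{"claw":1,"travel":[0.74,0.56,0.2],"turn":0.2},{"claw":1,"travel":[0.74,0.56,0.2],"turn":0.2},{"claw":1,"travel":[0.74,0.56,0.2],"turn":0.2},{"claw":1,"travel":[0.74,0.56,0.2],"turn":0.2}]'
python3 -m inch '[{"claw":-1,"travel":[0.7,0.5,0.2],"turn":0.2},{"claw":-1,"travel":[0.7,0.5,0.2],"turn":0.2},{"claw":-1,"travel":[0.7,0.5,0.2],"turn":0.2},{"claw":-1,"travel":[0.7,0.5,0.2],"turn":0.2},{"claw":-1,"travel":[0.7,0.5,0.2],"turn":0.2}]'
cat >> h.py <<'E'
def snap(name):
    s=get_state();im=imaging.get_image("wrist")[:,:,::-1];cv2.imwrite(f"pics/{name}.png",im)
    np.savez(f"pics/{name}.npz",p=s["position"],q=s["ee_rot"]);print(name,s["clock"],np.round(s["position"],4),np.round(s["ee_rot"],4));return im
def wray(name,u,v):
    z=np.load(f"pics/{name}.npz");p=imaging.camera_params("wrist");K=np.array(p["camera_matrix"]);T=np.array(p["T_tool_cam"])
    x=np.array([u-K[0,2],v-K[1,2]]);r=np.linalg.norm(x);th=r/K[0,0];d=np.r_[x/max(r,1e-9)*np.sin(th),np.cos(th)]
    Rw=R.from_quat(z["q"][[1,2,3,0]]).as_matrix();return Rw@T[:3,3]+z["p"],Rw@T[:3,:3]@d
def wat(name,u,v,zz):
    o,d=wray(name,u,v);return np.round(o+d*(zz-o[2])/d[2],4)
E
python3 - <<'E'
from h import *
im=snap("w1");p=imaging.camera_params("wrist");print(np.round(p["camera_matrix"],1).tolist(),np.round(p["T_tool_cam"],3).tolist())
E
```

```text
clock: 0.6
position: [0.3042, -0.4396, 0.2915]
ee_rot: [0.001, 0.899, 0.437, 0.001]
contact_force: [-0.1, -1.1, -0.2]
width: 0.0856
gripper_force: 0.0
clock: 1.1
position: [0.443, -0.3412, 0.3306]
ee_rot: [0.001, 0.721, 0.693, 0.001]
contact_force: [-0.7, -0.4, 0.7]
width: 0.0122
gripper_force: 0.0
w1 1.1 [ 0.443  -0.3412  0.3306] [6.000e-04 7.210e-01 6.929e-01 5.000e-04]
[[309.7, 0.0, 317.5], [0.0, 309.7, 199.6], [0.0, 0.0, 1.0]] [[-0.001, -0.965, -0.264, 0.066], [1.0, -0.001, 0.0, -0.001], [-0.001, -0.264, 0.965, -0.123], [0.0, 0.0, 0.0, 1.0]]
```

```bash

python3 -m inch '[{"claw":-1,"travel":[0.2,1,0]},{"claw":-1,"travel":[0.2,1,0]},{"claw":-1,"travel":[0.2,1,0]},{"claw":-1,"travel":[0.2,1,0]},{"claw":-1,"travel":[0.2,1,0]}]'
python3 -c "
from h import *
snap('w2')"
python3 -m inch '[{"claw":-1,"travel":[0.23,0.8,0]},{"claw":-1,"travel":[0.23,0.8,0]},{"claw":-1,"travel":[0.23,0.8,0]},{"claw":-1,"travel":[0.23,0.8,0]},{"claw":-1,"travel":[0.23,0.8,0]}]'
python3 -c "
from h import *
snap('w3')
a=[cv2.imread(f'pics/w{i}.png') for i in (1,2,3)]
k=cv2.resize(a[0],(400,250));A=np.zeros((600,800,3),np.uint8)
A[:250,:400]=k;A[:250,400:]=cv2.resize(a[1],(400,250));A[250:,:560]=cv2.resize(a[2],(560,350));cv2.imwrite('pics/C.png',A)"
```

```text
w2 1.15 [ 0.4412 -0.3422  0.33  ] [-1.000e-04  7.220e-01  6.919e-01 -4.000e-04]
w3 1.2 [ 0.4402 -0.3427  0.3296] [-5.000e-04  7.233e-01  6.906e-01 -7.000e-04]invalid input at $[0]: expected keys claw, travel, turn
invalid input at $[0]: expected keys claw, travel, turn
```

View pics/C.png

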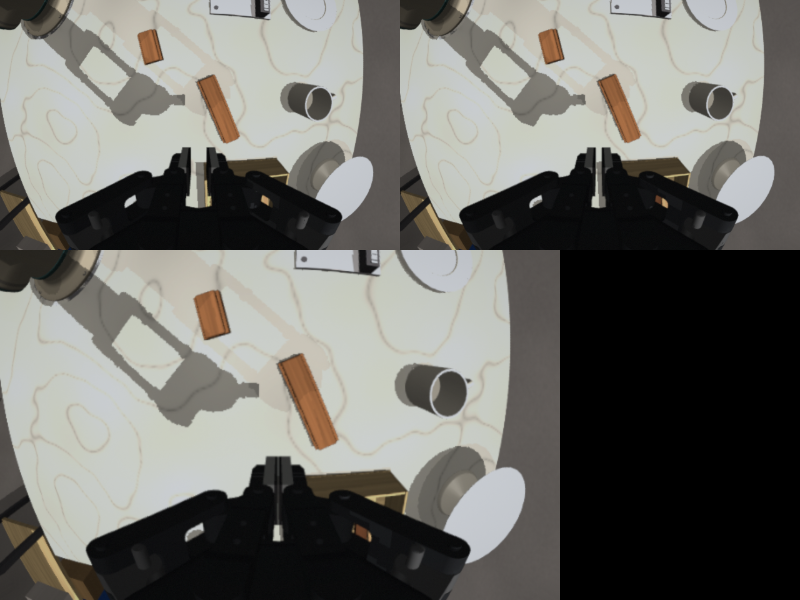

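The wrist view shows the rail with its centre at about (308,402) of the lower crop; the offcut and mug are well clear of it. My two moves were refused because the rows lacked "turn". I'll resend them.

```bash

python3 -c "
from h import *
f=lambda x,y:(x*640/560,(y-250)*640/560)
c=[wat('w3',*f(x,y),.022) for x,y in((279,361),(303,354),(338,443),(314,450))];print(c,np.mean(c,0))
print(tri([wray('w3',*f(308.5,402)),ray('top',467.5,220.5)]))"
python3 -m inch '[{"claw":-1,"turn":0,"travel":[0.2,1,0]},{"claw":-1,"turn":0,"travel":[0.2,1,0]},{"claw":-1,"turn":0,"travel":[0.2,1,0]},{"claw":-1,"turn":0,"travel":[0.2,1,0]},{"claw":-1,"turn":0,"travel":[0.2,1,0]}]'
python3 -c "
from h import *
snap('w4')"
python3 -m inch '[{"claw":-1,"turn":0,"travel":[0.23,0.6,0]},{"claw":-1,"turn":0,"travel":[0.23,0.6,0]},{"claw":-1,"turn":0,"travel":[0.23,0.6,0]},{"claw":-1,"turn":0,"travel":[0.23,0.6,0]},{"claw":-1,"turn":0,"travel":[0.23,0.6,0]}]'
python3 -c "
from h import *
snap('w5')
a=[cv2.imread(f'pics/w{i}.png') for i in (4,5)]
A=np.zeros((600,800,3),np.uint8)
A[:300,:480]=cv2.resize(a[0],(480,300));A[300:,:480]=cv2.resize(a[1],(480,300));
A[:600,480:]=cv2.resize(a[1][:300,240:400],(320,600));cv2.imwrite('pics/D.png',A)"
```

```text
[array([ 0.4435, -0.2903,  0.022 ]), array([ 0.4819, -0.2806,  0.022 ]), array([ 0.5381, -0.4315,  0.022 ]), array([ 0.4963, -0.4419,  0.022 ])] [ 0.48995  -0.361075  0.022   ]
(array([ 0.4884, -0.3585,  0.022 ]), [0.0002, 0.0002])
clock: 1.75
position: [0.4799, -0.1387, 0.3301]
ee_rot: [-0.001, 0.722, 0.692, 0.001]
contact_force: [-0.6, -0.6, -0.8]
width: 0.0001
gripper_force: 0.0
w4 1.75 [ 0.4799 -0.1387  0.3301] [-0.0012  0.7223  0.6916  0.0008]
clock: 2.3
position: [0.5265, -0.0244, 0.3298]
ee_rot: [0.0, 0.724, 0.69, -0.001]
contact_force: [-0.6, -0.6, -0.8]
width: -0.0002
gripper_force: 0.0
w5 2.3 [ 0.5265 -0.0244  0.3298] [ 2.000e-04  7.236e-01  6.902e-01 -1.100e-03]
```

View pics/D.png

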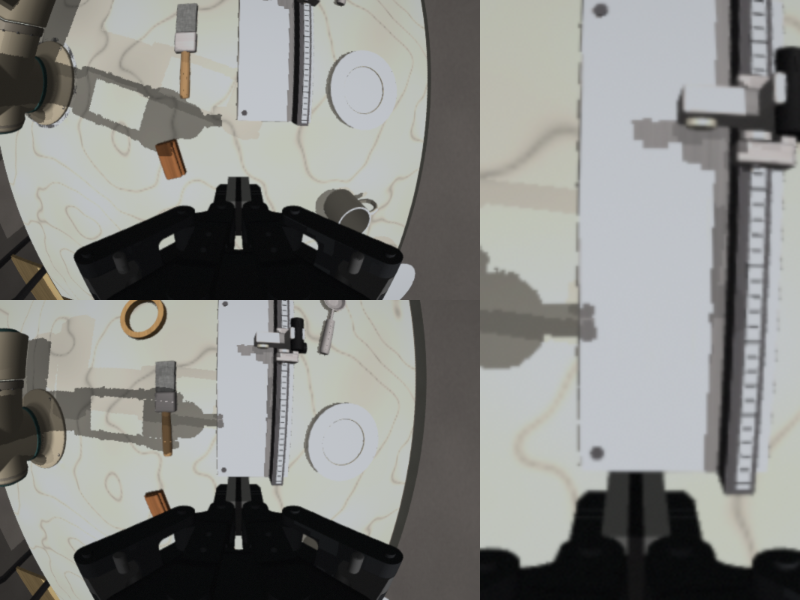

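```bash

python3 -c "
from h import *
f=lambda x,y:(240+(x-480)/2,y/2)
for n,x,y,z in(('frontR',580,469,.012),('frontL',582,5,.012),('screwR',597,453,.012),('screwL',600,10,.012),('fenceRfront',725,492,.055),('fenceRback',755,492,.055),('deck/fence base',716,460,.012),('armtop',745,100,.14),('backbarc',790,92,.14)): print(n,wat('w5',*f(x,y),z))
print(at('top',240+78/5,150+314/5,.012),at('top',240+690/5,150+350/5,.012))
# bar in w5: 480-crop at (298,335-300)
print(tri([wray('w5',298*4/3,35*4/3),ray('top',289.5,166),ray('side',296.3,182)]))
"
```

```text
frontR [ 0.4781 -0.1326  0.012 ]
frontL [0.4993 0.2145 0.012 ]
screwR [ 0.4921 -0.1201  0.012 ]
screwL [0.512  0.2094 0.012 ]
fenceRfront [ 0.5837 -0.1383  0.055 ]
fenceRback [ 0.6054 -0.1397  0.055 ]
deck/fence base [ 0.5826 -0.1304  0.012 ]
armtop [0.5876 0.1091 0.14  ]
backbarc [0.6113 0.114  0.14  ]
[0.5098 0.2094 0.012 ] [ 0.4905 -0.1194  0.012 ]
(array([0.6103, 0.1111, 0.1532]), [0.0008, 0.0018, 0.0011])
```

```bash

python3 -m inch '[{"claw":-1,"turn":-0.004,"travel":[0.695,0.66,0]},{"claw":-1,"turn":-0.004,"travel":[0.695,0.66,0]},{"claw":-1,"turn":-0.004,"travel":[0.695,0.66,0]},{"claw":-1,"turn":-0.004,"travel":[0.695,0.66,0]},{"claw":-1,"turn":-0.004,"travel":[0.695,0.66,0]}]'
python3 -m inch '[{"claw":-1,"turn":0,"travel":[0,0,-0.81]},{"claw":-1,"turn":0,"travel":[0,0,-0.81]},{"claw":-1,"turn":0,"travel":[0,0,-0.81]},{"claw":-1,"turn":0,"travel":[0,0,-0.81]},{"claw":-1,"turn":0,"travel":[0,0,-0.81]}]'
python3 -c "
from h import *
s=get_state();print(np.round(s['position'],4),s['ee_rot'],s['contact_force'])"
```

```text
clock: 2.85
position: [0.6691, 0.1104, 0.3278]
ee_rot: [-0.0, 0.727, 0.686, 0.0]
contact_force: [-0.7, -0.3, -0.2]
width: 0.0002
gripper_force: 0.0
clock: 3.35
position: [0.6644, 0.1074, 0.1666]
ee_rot: [-0.001, 0.728, 0.685, -0.002]
contact_force: [0.7, 0.4, 0.3]
width: 0.0002
gripper_force: 0.0
[0.6644 0.1074 0.1666] [-0.00127219  0.72811239  0.68545358 -0.00202911] [0.72120987 0.38678318 0.32411136]
```

```bash

python3 -m inch '[{"claw":-1,"turn":0,"travel":[-0.14,0.009,0]},{"claw":-1,"turn":0,"travel":[-0.23,0.014,0]},{"claw":-1,"turn":0,"travel":[-0.315,0.019,0]},{"claw":-1,"turn":0,"travel":[-0.395,0.024,-0.03]},{"claw":-1,"turn":0,"travel":[-0.47,0.028,-0.075]}]'
python3 -m inch '[{"claw":-1,"turn":0,"travel":[-0.055,0.004,-0.068]},{"claw":-1,"turn":0,"travel":[-0.11,0.007,-0.135]},{"claw":-1,"turn":0,"travel":[-0.137,0.008,-0.2]},{"claw":-1,"turn":0,"travel":[-0.155,0.009,-0.26]},{"claw":-1,"turn":0,"travel":[-0.155,0.009,-0.27]}]'
python3 -c "
from h import *
s=get_state();print(np.round(s['position'],4),s['contact_force'])"
```

```text
clock: 3.85
position: [0.5751, 0.1146, 0.1587]
ee_rot: [0.004, 0.728, 0.686, 0.004]
contact_force: [0.9, 0.1, 1.5]
width: 0.0001
gripper_force: 0.9
clock: 4.35
position: [0.5421, 0.1165, 0.1019]
ee_rot: [0.001, 0.728, 0.686, 0.002]
contact_force: [-1.0, -0.1, 1.2]
width: 0.0002
gripper_force: 0.8
[0.5421 0.1165 0.1019] [-0.97865173 -0.07941579  1.18797867]
```

```bash

for i in 1; do python3 -m inch '[{"claw":-1,"turn":0,"travel":[0,0,-0.01]},{"claw":-1,"turn":0,"travel":[0,0,-0.02]},{"claw":-1,"turn":0,"travel":[0,0,-0.025]},{"claw":-1,"turn":0,"travel":[0,0,-0.03]},{"claw":-1,"turn":0,"travel":[0,0,-0.03]}]'; done
python3 -c "
from h import *
s=get_state();print(np.round(s['position'],4),s['contact_force'])"
```

```text
clock: 4.85
position: [0.5427, 0.1167, 0.0985]
ee_rot: [0.002, 0.727, 0.686, 0.002]
contact_force: [-6.9, -2.6, 23.1]
width: 0.0
gripper_force: 11.9
[0.5427 0.1167 0.0985] [-6.85473044 -2.59906123 23.11267674]
```

```bash

python3 -m inch '[{"claw":-1,"turn":0,"travel":[0,0,0.1]},{"claw":-1,"turn":0,"travel":[0,0,0.35]},{"claw":-1,"turn":0,"travel":[0,0,0.6]},{"claw":-1,"turn":0,"travel":[0,-0.2,0.75]},{"claw":-1,"turn":0,"travel":[0,-0.3,0.75]}]'
python3 -m inch '[{"claw":1,"turn":0.1,"travel":[-0.13,-1,0]},{"claw":1,"turn":0.1,"travel":[-0.13,-1,0]},{"claw":1,"turn":0.1,"travel":[-0.13,-1,0]},{"claw":1,"turn":0.1,"travel":[-0.13,-1,0]},{"claw":1,"turn":0.1,"travel":[-0.13,-1,0]}]'
python3 -m inch '[{"claw":1,"turn":0.035,"travel":[-0.14,-0.9,0]},{"claw":1,"turn":0.035,"travel":[-0.14,-0.9,0]},{"claw":1,"turn":0.035,"travel":[-0.14,-0.9,0]},{"claw":1,"turn":0.035,"travel":[-0.14,-0.9,0]},{"claw":1,"turn":0.035,"travel":[-0.14,-0.9,0]}]'
python3 -c "
from h import *
snap('w6');t=imaging.get_image('top')[:,:,::-1];s=imaging.get_image('side')[:,:,::-1]
A=np.zeros((600,800,3),np.uint8);A[:300,:480]=cv2.resize(cv2.imread('pics/w6.png'),(480,300))
A[300:600,:560]=cv2.resize(t[160:235,240:380],(560,300));A[:300,490:790]=cv2.resize(s[175:250,270:345],(300,300));cv2.imwrite('pics/E.png',A)"
```

```text
clock: 5.35
position: [0.5448, 0.0552, 0.2504]
ee_rot: [0.006, 0.727, 0.686, 0.005]
contact_force: [0.1, 0.6, -0.2]
width: 0.0001
gripper_force: 0.0
clock: 5.85
position: [0.515, -0.1484, 0.2447]
ee_rot: [0.002, 0.613, 0.79, -0.001]
contact_force: [0.1, 1.3, 0.7]
width: 0.0723
gripper_force: 0.0
clock: 6.35
position: [0.4868, -0.3276, 0.244]
ee_rot: [0.002, 0.568, 0.823, -0.001]
contact_force: [-0.2, 0.1, -0.5]
width: 0.0855
gripper_force: 0.0
w6 6.35 [ 0.4868 -0.3276  0.244 ] [ 0.0016  0.5684  0.8227 -0.0009]
```

View pics/E.png

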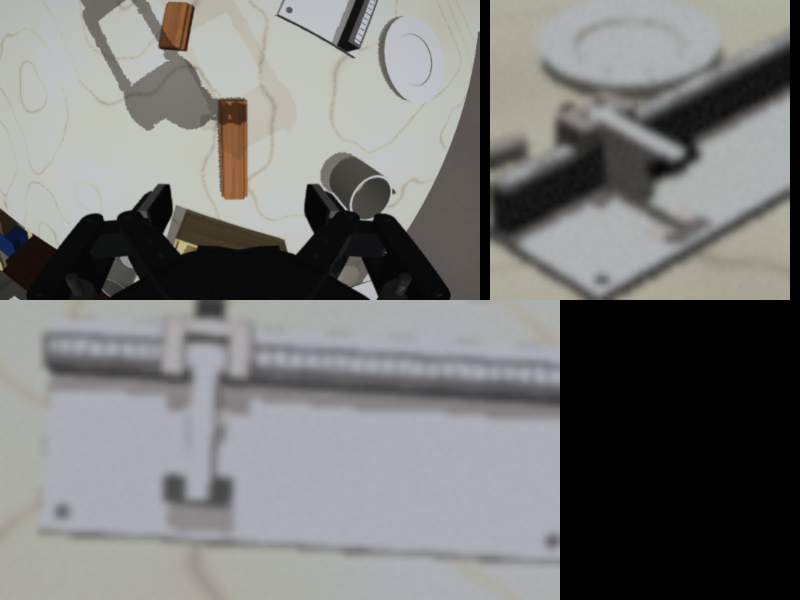

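```bash

python3 -c "
from h import *
c=[wat('w6',x*4/3,y*4/3,.022) for x,y in((219,98),(247,99),(248,198),(220,199))];print(c,np.mean(c,0))
print([np.arctan2(-(a-b)[0],(a-b)[1]) for a,b in((c[0],c[3]),(c[1],c[2]))])
print(tri([wray('w6',233.5*4/3,148.5*4/3),wray('w3',308.5*640/560,152*640/560),ray('top',467.5,220.5)]))
print(at('top',460,138,.09)); s=get_state();print(s['position'],2*np.arctan2(s['ee_rot'][2],s['ee_rot'][1])-np.pi/2)
"
```

```text
[array([ 0.442 , -0.2904,  0.022 ]), array([ 0.4813, -0.2773,  0.022 ]), array([ 0.5412, -0.4269,  0.022 ]), array([ 0.4982, -0.4452,  0.022 ])] [ 0.490675 -0.35995   0.022   ]
[np.float64(0.3482522238006068), np.float64(0.3808520788731958)]
(array([ 0.4884, -0.3567,  0.0246]), [0.002, 0.0012, 0.0009])
[ 0.697  -0.3214  0.09  ]
[ 0.48711362 -0.32239245  0.24376326] 0.3660636729902398
```

```bash

python3 -m inch '[{"claw":1,"turn":0,"travel":[0.01,-0.183,-0.2]},{"claw":1,"turn":0,"travel":[0.01,-0.183,-0.4]},{"claw":1,"turn":0,"travel":[0.01,-0.183,-0.6]},{"claw":1,"turn":0,"travel":[0.01,-0.183,-0.8]},{"claw":1,"turn":0,"travel":[0.01,-0.183,-0.8]}]'
python3 -m inch '[{"claw":1,"turn":0,"travel":[0,0,-0.1]},{"claw":1,"turn":0,"travel":[0,0,-0.2]},{"claw":1,"turn":0,"travel":[0,0,-0.3]},{"claw":1,"turn":0,"travel":[0,0,-0.3]}]'
python3 -c "
from h import *
s=get_state();print(s['position'],2*np.arctan2(s['ee_rot'][2],s['ee_rot'][1])-np.pi/2,s['contact_force'])"
```

```text
clock: 7.0
position: [0.4862, -0.355, 0.0786]
ee_rot: [-0.006, 0.566, 0.825, 0.001]
contact_force: [-0.8, 0.3, -0.9]
width: 0.0856
gripper_force: 0.0
clock: 7.4
position: [0.4889, -0.3581, 0.0234]
ee_rot: [-0.001, 0.566, 0.824, 0.0]
contact_force: [-0.4, -0.1, -0.4]
width: 0.0854
gripper_force: 0.0
[ 0.4888832  -0.35807419  0.02340357] 0.36764847288375146 [-0.38185231 -0.12552556 -0.35287372]
```

```bash

python3 -m inch '[{"claw":-0.3,"turn":0,"travel":[0,0,0]},{"claw":-0.3,"turn":0,"travel":[0,0,0]},{"claw":-0.3,"turn":0,"travel":[0,0,0]},{"claw":-0.3,"turn":0,"travel":[0,0,0]},{"claw":-0.3,"turn":0,"travel":[0,0,0]}]' 40
python3 -m inch '[{"claw":-0.3,"turn":0,"travel":[0,0,0.1]},{"claw":-0.3,"turn":0,"travel":[0,0,0.3]},{"claw":-0.3,"turn":0,"travel":[0,0,0.5]},{"claw":-0.3,"turn":0,"travel":[0,0,0.5]},{"claw":-0.3,"turn":0,"travel":[0,0,0.5]}]'
python3 -c "
from h import *
s=get_state();print(s['position'],2*np.arctan2(s['ee_rot'][2],s['ee_rot'][1])-np.pi/2,s['contact_force'])"
```

```text
clock: 7.9
position: [0.4898, -0.3603, 0.0253]
ee_rot: [0.002, 0.567, 0.824, -0.0]
contact_force: [0.8, -0.1, 5.9]
width: 0.0425
gripper_force: 41.7
clock: 8.4
position: [0.4888, -0.3597, 0.1244]
ee_rot: [0.001, 0.567, 0.824, -0.0]
contact_force: [-0.1, -0.2, -3.6]
width: 0.0428
gripper_force: 41.8
[ 0.48881271 -0.35973692  0.12441694] 0.3661230876531807 [-0.13315651 -0.23223391 -3.58049587]
```

```bash

python3 -m inch '[{"claw":-0.3,"turn":-0.07,"travel":[0.02,0.15,0.1]},{"claw":-0.3,"turn":-0.07,"travel":[0.05,0.35,0.1]},{"claw":-0.3,"turn":-0.07,"travel":[0.08,0.6,0.1]},{"claw":-0.3,"turn":-0.07,"travel":[0.1,0.8,0.1]},{"claw":-0.3,"turn":-0.07,"travel":[0.1,0.86,0.1]}]'
python3 -m inch '[{"claw":-0.3,"turn":-0.065,"travel":[0.03,0.25,0]},{"claw":-0.3,"turn":-0.065,"travel":[0.06,0.5,0]},{"claw":-0.3,"turn":-0.065,"travel":[0.09,0.75,0]},{"claw":-0.3,"turn":-0.065,"travel":[0.099,0.862,0]},{"claw":-0.3,"turn":-0.065,"travel":[0.099,0.862,0]}]'
python3 -m inch '[{"claw":-0.3,"turn":0,"travel":[0,0,-0.1]},{"claw":-0.3,"turn":0,"travel":[0,0,-0.2]},{"claw":-0.3,"turn":0,"travel":[0,0,-0.3]},{"claw":-0.3,"turn":0,"travel":[0,0,-0.3]}]'
python3 -c "
from h import *
s=get_state();print(s['position'],2*np.arctan2(s['ee_rot'][2],s['ee_rot'][1])-np.pi/2,s['contact_force'])"
```

```text
clock: 8.9
position: [0.5066, -0.1826, 0.1411]
ee_rot: [-0.004, 0.652, 0.758, 0.0]
contact_force: [-0.3, 0.3, -3.0]
width: 0.0427
gripper_force: 41.9
clock: 9.4
position: [0.5273, -0.0119, 0.1417]
ee_rot: [-0.002, 0.726, 0.688, -0.001]
contact_force: [0.9, -0.7, -3.4]
width: 0.0426
gripper_force: 41.9
clock: 9.8
position: [0.5253, -0.0158, 0.0798]
ee_rot: [-0.003, 0.728, 0.686, -0.003]
contact_force: [-0.5, 0.1, -2.5]
width: 0.0429
gripper_force: 41.9
[ 0.52534991 -0.01582439  0.0797932 ] -0.05859721393891415 [-0.49268887  0.12682415 -2.48368396]
```

```bash

python3 -m inch '[{"claw":-0.3,"turn":0,"travel":[0,0,-0.1]},{"claw":-0.3,"turn":0,"travel":[0,0,-0.17]},{"claw":-0.3,"turn":0,"travel":[0,0,-0.19]},{"claw":-0.3,"turn":0,"travel":[0,0,-0.2]},{"claw":-0.3,"turn":0,"travel":[0,0,-0.205]}]'
python3 -m inch '[{"claw":-0.3,"turn":0,"travel":[0,0,-0.005]},{"claw":-0.3,"turn":0,"travel":[0,0,-0.005]}]'
python3 -c "
from h import *
s=get_state();print(s['position'],2*np.arctan2(s['ee_rot'][2],s['ee_rot'][1])-np.pi/2,s['contact_force'])"
```

```text
clock: 10.3
position: [0.529, -0.0156, 0.0428]
ee_rot: [0.0, 0.727, 0.686, 0.0]
contact_force: [-0.3, -0.5, -2.9]
width: 0.0429
gripper_force: 41.9
clock: 10.5
position: [0.5288, -0.0153, 0.0418]
ee_rot: [0.0, 0.727, 0.686, 0.0]
contact_force: [-0.7, 0.5, -2.7]
width: 0.0428
gripper_force: 41.9
[ 0.52883937 -0.01527372  0.04183963] -0.05785078368703633 [-0.73118868  0.46948143 -2.67504851]
```

```bash

python3 -m inch '[{"claw":-0.3,"turn":0,"travel":[0,0,-0.01]},{"claw":-0.3,"turn":0,"travel":[0,0,-0.015]},{"claw":-0.3,"turn":0,"travel":[0,0,-0.015]}]'
python3 -m inch '[{"claw":-0.3,"turn":0,"travel":[0,0,-0.005]},{"claw":-0.3,"turn":0,"travel":[0,0,-0.005]}]'
```

```text
clock: 10.8
position: [0.5284, -0.0151, 0.0383]
ee_rot: [-0.0, 0.727, 0.686, -0.0]
contact_force: [-0.7, -0.2, -1.2]
width: 0.0423
gripper_force: 41.9
clock: 11.0
position: [0.5286, -0.0152, 0.0374]
ee_rot: [0.0, 0.727, 0.686, 0.0]
contact_force: [0.4, 0.3, -2.2]
width: 0.0426
gripper_force: 42.0
```

```bash

python3 -m inch '[{"claw":-0.3,"turn":0,"travel":[0,0,-0.005]},{"claw":-0.3,"turn":0,"travel":[0,0,-0.005]}]'
python3 -m inch '[{"claw":-0.3,"turn":0,"travel":[0,0,-0.005]},{"claw":-0.3,"turn":0,"travel":[0,0,-0.005]}]'
```

```text
clock: 11.2
position: [0.5286, -0.0152, 0.0373]
ee_rot: [0.0, 0.727, 0.686, 0.0]
contact_force: [-1.3, 0.3, 6.9]
width: 0.0426
gripper_force: 42.8
clock: 11.4
position: [0.5286, -0.0152, 0.0373]
ee_rot: [0.0, 0.727, 0.686, 0.0]
contact_force: [-4.0, 0.1, 12.9]
width: 0.0426
gripper_force: 43.6
```

```bash

python3 -m inch '[{"claw":0.4,"turn":0,"travel":[0,0,0.01]},{"claw":0.4,"turn":0,"travel":[0,0,0.01]},{"claw":0.4,"turn":0,"travel":[0,0,0.01]},{"claw":0.4,"turn":0,"travel":[0,0,0.15]},{"claw":0.4,"turn":0,"travel":[0,0,0.35]}]'
python3 -m inch '[{"claw":-1,"turn":0,"travel":[-0.1,0.006,0]},{"claw":-1,"turn":0,"travel":[-0.2,0.012,0]},{"claw":-1,"turn":0,"travel":[-0.27,0.016,0]},{"claw":-1,"turn":0,"travel":[-0.27,0.016,0]},{"claw":-1,"turn":0,"travel":[-0.27,0.016,0]}]'
python3 -m inch '[{"claw":-1,"turn":0,"travel":[0,0,-0.15]},{"claw":-1,"turn":0,"travel":[0,0,-0.25]},{"claw":-1,"turn":0,"travel":[0,0,-0.32]},{"claw":-1,"turn":0,"travel":[0,0,-0.325]},{"claw":-1,"turn":0,"travel":[0,0,-0.325]}]'
python3 -c "
from h import *
s=get_state();print(s['position'],2*np.arctan2(s['ee_rot'][2],s['ee_rot'][1])-np.pi/2,s['contact_force'])
t=imaging.get_image('top')[:,:,::-1];s=imaging.get_image('side')[:,:,::-1]
A=np.zeros((600,800,3),np.uint8)
A[:320,:640]=cv2.resize(t[160:240,240:400],(640,320));A[320:600,:560]=cv2.resize(s[175:245,265:405],(560,280));cv2.imwrite('pics/F.png',A)"
```

```text
clock: 11.9
position: [0.5266, -0.015, 0.1037]
ee_rot: [-0.003, 0.727, 0.686, -0.002]
contact_force: [0.9, 0.4, 0.1]
width: 0.0599
gripper_force: 0.0
clock: 12.4
position: [0.4752, -0.0121, 0.1053]
ee_rot: [0.0, 0.727, 0.686, 0.0]
contact_force: [-0.6, 0.3, 0.5]
width: 0.0002
gripper_force: 0.0
clock: 12.9
position: [0.4754, -0.0122, 0.0401]
ee_rot: [0.0, 0.727, 0.686, 0.0]
contact_force: [0.4, -0.2, 0.3]
width: -0.0003
gripper_force: 0.0
[ 0.47543478 -0.01215287  0.04006338] -0.05799966926575917 [ 0.4203094  -0.18027479  0.32359436]
```

View pics/F.png

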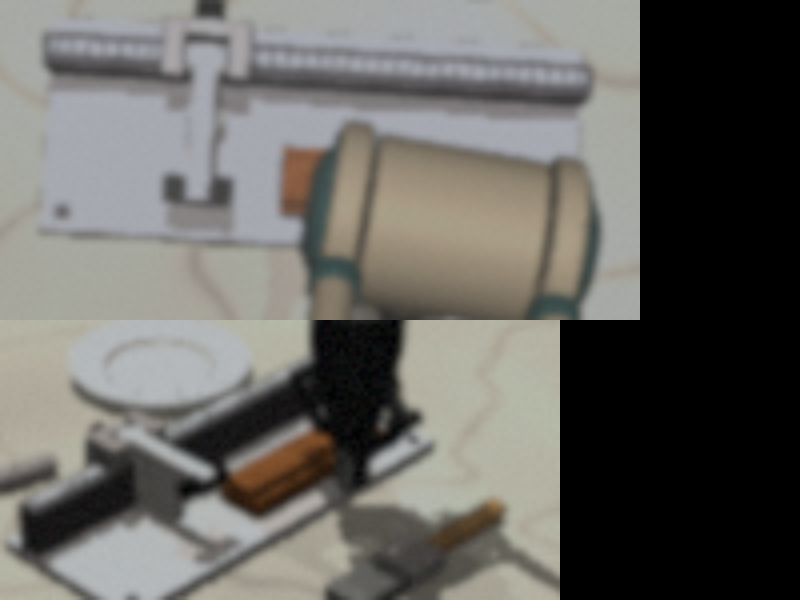

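```bash

python3 -m inch '[{"claw":-1,"turn":0,"travel":[0.06,-0.0035,0]},{"claw":-1,"turn":0,"travel":[0.11,-0.0065,0]},{"claw":-1,"turn":0,"travel":[0.16,-0.0095,0]},{"claw":-1,"turn":0,"travel":[0.21,-0.0125,0]},{"claw":-1,"turn":0,"travel":[0.25,-0.015,0]}]'
python3 -m inch '[{"claw":-1,"turn":0,"travel":[0.01,-0.0006,0]},{"claw":-1,"turn":0,"travel":[0.02,-0.0012,0]},{"claw":-1,"turn":0,"travel":[0.02,-0.0012,0]}]'
python3 -m inch '[{"claw":-1,"turn":0,"travel":[0.005,0,0]},{"claw":-1,"turn":0,"travel":[0.01,0,0]},{"claw":-1,"turn":0,"travel":[0.01,0,0]}]'
```

```text
clock: 13.5
position: [0.5243, -0.0149, 0.0409]
ee_rot: [-0.001, 0.727, 0.686, -0.001]
contact_force: [-5.1, 0.6, 7.8]
width: -0.0001
gripper_force: 3.9
clock: 13.8
position: [0.5278, -0.0152, 0.0408]
ee_rot: [-0.001, 0.727, 0.686, -0.001]
contact_force: [-4.1, -0.4, 7.7]
width: 0.0004
gripper_force: 3.7
clock: 14.1
position: [0.5296, -0.0152, 0.0408]
ee_rot: [-0.001, 0.727, 0.686, -0.001]
contact_force: [-5.0, 0.9, 7.2]
width: -0.0001
gripper_force: 3.7
```

```bash

python3 -m inch '[{"claw":-1,"turn":0,"travel":[0.005,0,0]},{"claw":-1,"turn":0,"travel":[0.01,0,0]},{"claw":-1,"turn":0,"travel":[0.01,0,0]}]'
python3 -m inch '[{"claw":-1,"turn":0,"travel":[0.005,0,0]},{"claw":-1,"turn":0,"travel":[0.01,0,0]},{"claw":-1,"turn":0,"travel":[0.01,0,0]}]'
python3 -c "
from h import *
s=get_state();print(s['position'],s['contact_force'],s['moment'])
s=imaging.get_image('side')[:,:,::-1];cv2.imwrite('pics/s1.png',s)"
```

```text
clock: 14.4
position: [0.5316, -0.0152, 0.0408]
ee_rot: [-0.001, 0.727, 0.686, -0.001]
contact_force: [-5.0, -1.0, 7.2]
width: 0.0002
gripper_force: 3.6
clock: 14.7
position: [0.5337, -0.0152, 0.0408]
ee_rot: [-0.001, 0.727, 0.686, -0.001]
contact_force: [-5.3, -0.4, 8.0]
width: 0.0001
gripper_force: 3.6
[ 0.5336624  -0.01515055  0.04083503] [-5.29693317 -0.38434983  8.02986114] [0.00373026 0.6904068  0.05706831]
```

```bash

python3 -m inch '[{"claw":-1,"turn":0,"travel":[0.005,0,0]},{"claw":-1,"turn":0,"travel":[0.01,0,0]},{"claw":-1,"turn":0,"travel":[0.01,0,0]}]'
python3 -m inch '[{"claw":-1,"turn":0,"travel":[0.005,0,0]},{"claw":-1,"turn":0,"travel":[0.01,0,0]},{"claw":-1,"turn":0,"travel":[0.01,0,0]}]'
python3 -m inch '[{"claw":-1,"turn":0,"travel":[0.005,0,0]},{"claw":-1,"turn":0,"travel":[0.01,0,0]},{"claw":-1,"turn":0,"travel":[0.01,0,0]}]'
```

```text
clock: 15.05
position: [0.5349, -0.0152, 0.0408]
ee_rot: [-0.001, 0.727, 0.686, -0.001]
contact_force: [-6.6, 0.5, 8.6]
width: -0.0
gripper_force: 4.5
clock: 15.35
position: [0.5351, -0.0152, 0.0408]
ee_rot: [-0.003, 0.727, 0.687, -0.003]
contact_force: [-9.3, -0.3, 12.4]
width: 0.0003
gripper_force: 6.6
clock: 15.65
position: [0.5354, -0.0152, 0.0408]
ee_rot: [-0.004, 0.727, 0.687, -0.004]
contact_force: [-12.4, -1.8, 15.7]
width: 0.0
gripper_force: 8.7
```

```bash

python3 -m inch '[{"claw":-1,"turn":0,"travel":[-0.1,0.006,0]},{"claw":-1,"turn":0,"travel":[-0.15,0.009,0.15]},{"claw":-1,"turn":0,"travel":[-0.1,-0.05,0.35]},{"claw":-1,"turn":0,"travel":[0,-0.27,0.4]},{"claw":-1,"turn":0,"travel":[0.09,-0.49,0.4]}]'
python3 -m inch '[{"claw":-1,"turn":0,"travel":[0.008,-0.034,0]},{"claw":-1,"turn":0,"travel":[0.008,-0.034,0]}]'
python3 -c "
from h import *
t=imaging.get_image('top')[:,:,::-1];s=imaging.get_image('side')[:,:,::-1];cv2.imwrite('pics/t2.png',t)
s=get_state();print(s['position'],2*np.arctan2(s['ee_rot'][2],s['ee_rot'][1])-np.pi/2,s['contact_force'])"
```

```text
clock: 16.15
position: [0.562, -0.1144, 0.1237]
ee_rot: [0.004, 0.726, 0.687, 0.002]
contact_force: [1.1, -0.3, -0.0]
width: -0.0004
gripper_force: 0.0
clock: 16.35
position: [0.5611, -0.1216, 0.1202]
ee_rot: [0.0, 0.728, 0.685, 0.0]
contact_force: [0.4, 1.2, -0.5]
width: 0.0004
gripper_force: 0.0
[ 0.55945658 -0.11922243  0.11972483] -0.058315302264592805 [-0.51139859 -0.57217389 -0.9122068 ]
```

```bash

python3 -m inch '[{"claw":-1,"turn":0,"travel":[-0.015,-0.006,-0.15]},{"claw":-1,"turn":0,"travel":[-0.015,-0.006,-0.3]},{"claw":-1,"turn":0,"travel":[-0.015,-0.006,-0.4]},{"claw":-1,"turn":0,"travel":[-0.015,-0.006,-0.418]},{"claw":-1,"turn":0,"travel":[-0.015,-0.006,-0.418]}]'
python3 -c "
from h import *
s=get_state();print(s['position'],s['contact_force'])"
```

```text
clock: 16.95
position: [0.5564, -0.1199, 0.0363]
ee_rot: [-0.001, 0.727, 0.687, -0.0]
contact_force: [0.6, -0.1, -0.1]
width: -0.0002
gripper_force: 0.0
[ 0.55639015 -0.11987005  0.03626719] [ 0.62923794 -0.11129068 -0.07923134]
```

```bash

python3 -m inch '[{"claw":-1,"turn":0,"travel":[0.003,0.05,0]},{"claw":-1,"turn":0,"travel":[0.005,0.08,0]},{"claw":-1,"turn":0,"travel":[0.006,0.11,0]},{"claw":-1,"turn":0,"travel":[0.008,0.14,0]},{"claw":-1,"turn":0,"travel":[0.01,0.17,0]}]'
python3 -m inch '[{"claw":-1,"turn":0,"travel":[0.001,0.01,0]},{"claw":-1,"turn":0,"travel":[0.001,0.01,0]}]'
```

```text
clock: 17.45
position: [0.5596, -0.087, 0.0374]
ee_rot: [0.001, 0.727, 0.686, 0.0]
contact_force: [-1.0, -2.0, 1.4]
width: 0.0002
gripper_force: 1.0
clock: 17.65
position: [0.5592, -0.0845, 0.0367]
ee_rot: [-0.0, 0.727, 0.686, 0.0]
contact_force: [-0.2, 0.2, 0.4]
width: 0.0002
gripper_force: 0.0
```

```bash

python3 -m inch '[{"claw":-1,"turn":0,"travel":[0,0.005,0]},{"claw":-1,"turn":0,"travel":[0.001,0.01,0]},{"claw":-1,"turn":0,"travel":[0.001,0.01,0]}]' | grep -E "position|contact"
python3 -m inch '[{"claw":-1,"turn":0,"travel":[0,0.005,0]},{"claw":-1,"turn":0,"travel":[0.001,0.01,0]},{"claw":-1,"turn":0,"travel":[0.001,0.01,0]}]' | grep -E "position|contact"
```

```text
position: [0.5594, -0.0833, 0.0366]
contact_force: [-0.1, -0.6, 0.8]
position: [0.5596, -0.0811, 0.0366]
contact_force: [-0.5, -0.6, 0.0]
```

```bash

python3 -m inch '[{"claw":-1,"turn":0,"travel":[0,0.005,0]},{"claw":-1,"turn":0,"travel":[0,0.005,0]}]' | grep -E "position|contact"
python3 -m inch '[{"claw":-1,"turn":0,"travel":[0.001,0.005,0]},{"claw":-1,"turn":0,"travel":[0.001,0.005,0]}]' | grep -E "position|contact"
```

```text
position: [0.5596, -0.08, 0.0366]
contact_force: [0.8, -1.1, -1.3]
position: [0.5598, -0.079, 0.0367]
contact_force: [0.5, -0.2, -0.7]
```

```bash

python3 -m inch '[{"claw":-1,"turn":0,"travel":[0,0.005,0]},{"claw":-1,"turn":0,"travel":[0.001,0.01,0]},{"claw":-1,"turn":0,"travel":[0.001,0.01,0]}]' | grep -E "position|contact"
python3 -m inch '[{"claw":-1,"turn":0,"travel":[0,0.005,0]},{"claw":-1,"turn":0,"travel":[0.001,0.01,0]},{"claw":-1,"turn":0,"travel":[0.001,0.01,0]}]' | grep -E "position|contact"
```

```text
position: [0.5601, -0.077, 0.0367]
contact_force: [0.2, -0.7, -0.4]
position: [0.5603, -0.075, 0.0367]
contact_force: [0.9, -0.2, 0.7]
```

```bash

python3 -m inch '[{"claw":-1,"turn":0,"travel":[0,0.005,0]},{"claw":-1,"turn":0,"travel":[0.001,0.01,0]},{"claw":-1,"turn":0,"travel":[0.001,0.01,0]}]' | grep -E "position|contact"
```

```text
position: [0.5606, -0.073, 0.0368]
contact_force: [-0.2, -1.4, -1.3]
```

```bash

python3 -m inch '[{"claw":-1,"turn":0,"travel":[0,0.005,0]},{"claw":-1,"turn":0,"travel":[0.001,0.01,0]},{"claw":-1,"turn":0,"travel":[0.001,0.01,0]}]' | grep -E "position|contact"
python3 -m inch '[{"claw":-1,"turn":0,"travel":[0,0.005,0]},{"claw":-1,"turn":0,"travel":[0,0.005,0]}]' | grep -E "position|contact"
```

```text
position: [0.5607, -0.0711, 0.0368]
contact_force: [-0.5, -0.5, 0.0]
position: [0.5607, -0.0701, 0.0367]
contact_force: [-0.4, -0.5, -0.5]
```

```bash

python3 -m inch '[{"claw":-1,"turn":0,"travel":[0,0.005,0]},{"claw":-1,"turn":0,"travel":[0,0.005,0]}]' | grep -E "position|contact"
```

```text
position: [0.5608, -0.0696, 0.0368]
contact_force: [0.1, -3.9, 0.1]
```

```bash

python3 -m inch '[{"claw":-1,"turn":0,"travel":[0,0.002,0]},{"claw":-1,"turn":0,"travel":[0,0.002,0]},{"claw":-1,"turn":0,"travel":[0,0.002,0]}]' | grep -E "position|contact"
```

```text
position: [0.5608, -0.0696, 0.0368]
contact_force: [-0.1, -5.2, -0.3]
```

```bash

python3 -m inch '[{"claw":-1,"turn":0,"travel":[0,0.001,0]},{"claw":-1,"turn":0,"travel":[0,0.001,0]},{"claw":-1,"turn":0,"travel":[0,0.001,0]}]' | grep -E "position|contact"
python3 -c "
from h import *
t=imaging.get_image('top')[:,:,::-1];s=imaging.get_image('side')[:,:,::-1];cv2.imwrite('pics/t3.png',t);cv2.imwrite('pics/s3.png',s)
print(get_state()['contact_force'])"
```

```text
position: [0.5608, -0.0696, 0.0368]
contact_force: [-0.7, -5.5, -0.8]
[ 0.11100297 -5.83648297 -0.34479828]
```

```bash

python3 -m inch '[{"claw":-1,"turn":0,"travel":[0,0.002,0]},{"claw":-1,"turn":0,"travel":[0,0.002,0]},{"claw":-1,"turn":0,"travel":[0,0.002,0]}]' | grep -E "position|contact"
python3 -m inch '[{"claw":-1,"turn":0,"travel":[0,-0.03,0]},{"claw":-1,"turn":0,"travel":[0,-0.08,0]},{"claw":-1,"turn":0,"travel":[0,-0.08,0.2]},{"claw":-1,"turn":0,"travel":[0,-0.08,0.45]},{"claw":-1,"turn":0,"travel":[0,-0.08,0.7]}]' | grep -E "position|contact"
python3 -m inch '[{"claw":-1,"turn":0,"travel":[-0.05,0.05,0.3]},{"claw":-1,"turn":0,"travel":[-0.05,0.05,0.3]},{"claw":-1,"turn":0,"travel":[-0.05,0.05,0.3]},{"claw":-1,"turn":0,"travel":[-0.05,0.05,0.3]}]' | grep -E "position|contact"
python3 -c "
from h import *
im=snap('w7');t=imaging.get_image('top')[:,:,::-1];cv2.imwrite('pics/t4.png',t)
A=np.zeros((600,800,3),np.uint8);A[:,:400]=cv2.resize(im[0:240,260:420],(400,600));A[:250,400:]=cv2.resize(im,(400,250));A[250:450,400:]=cv2.resize(t[155:235,240:400],(400,200));cv2.imwrite('pics/G.png',A)"
```

```text
position: [0.5608, -0.0695, 0.0368]
contact_force: [-0.8, -6.5, -1.0]
position: [0.5601, -0.0842, 0.1777]
contact_force: [1.4, 0.0, -0.4]
position: [0.5499, -0.0741, 0.2354]
contact_force: [-0.6, -0.1, 0.2]
w7 22.15 [ 0.5499 -0.0741  0.2354] [-1.000e-03  7.273e-01  6.863e-01 -4.000e-04]
```

View pics/G.png

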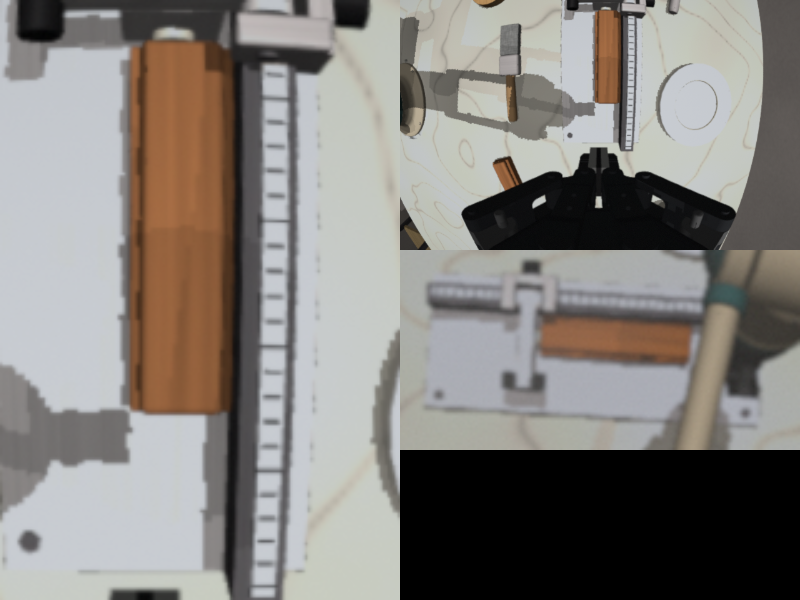

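The rail's end touches the white nose at (174,33), and its right side runs along the fence. I'll check numerically that it is flush.

```bash

python3 -c "
from h import *
f=lambda x,y:(260+x/2.5,y/2.5)
O=np.array([.594,.041]);c,s=np.cos(.0595),np.sin(.0595)
def g(p): d=p[:2]-O;return np.round([d[0]*c-d[1]*s,d[0]*s+d[1]*c],4)
for n,x,y,z in(('left top',132,50,.030),('left bot',130,408,.030),('topL',144,45,.04),('topLb',143,410,.04),('topR',205,45,.04),('endmid',178,412,.04),('fenceEnd',229,570,.055),('fenceFrontTop@mid',240,300,.055),('fence',243,120,.055),('screw',29,542,.012)): print(n,g(wat('w7',*f(x,y),z)))
im=cv2.imread('pics/w7.png').astype(int)
for v in range(24,164,20): print(v,[tuple(im[v,u]) [2]-im[v,u][0] for u in range(308,362,2)])
"
```

```text
left top [-0.0432  0.0555]
left bot [-0.0441 -0.1005]
topL [-0.0381  0.0545]
topLb [-0.0384 -0.0999]
topR [-0.0131  0.0549]
endmid [-0.0239 -0.1006]
fenceEnd [-0.0023 -0.165 ]
fenceFrontTop@mid [-0.0006 -0.0536]
fence [0.0004 0.0187]
screw [-0.0927 -0.167 ]
24 [np.int64(-2), np.int64(3), np.int64(55), np.int64(91), np.int64(48), np.int64(69), np.int64(88), np.int64(90), np.int64(88), np.int64(91), np.int64(94), np.int64(89), np.int64(89), np.int64(90), np.int64(90), np.int64(90), np.int64(90), np.int64(52), np.int64(48), np.int64(48), np.int64(40), np.int64(46), np.int64(36), np.int64(2), np.int64(1), np.int64(1), np.int64(1)]
44 [np.int64(2), np.int64(4), np.int64(60), np.int64(88), np.int64(49), np.int64(73), np.int64(90), np.int64(92), np.int64(91), np.int64(92), np.int64(95), np.int64(91), np.int64(89), np.int64(91), np.int64(92), np.int64(94), np.int64(92), np.int64(84), np.int64(85), np.int64(85), np.int64(74), np.int64(53), np.int64(52), np.int64(7), np.int64(-1), np.int64(-1), np.int64(0)]
64 [np.int64(-7), np.int64(5), np.int64(49), np.int64(71), np.int64(47), np.int64(71), 
[... 1103 characters left out ...]
), np.int64(51), np.int64(79), np.int64(89), np.int64(90), np.int64(89), np.int64(89), np.int64(91), np.int64(86), np.int64(78), np.int64(79), np.int64(86), np.int64(87), np.int64(85), np.int64(81), np.int64(82), np.int64(83), np.int64(70), np.int64(46), np.int64(37), np.int64(2), np.int64(1), np.int64(0), np.int64(-1)]
144 [np.int64(-6), np.int64(3), np.int64(59), np.int64(76), np.int64(54), np.int64(82), np.int64(89), np.int64(90), np.int64(88), np.int64(89), np.int64(89), np.int64(81), np.int64(80), np.int64(82), np.int64(88), np.int64(88), np.int64(86), np.int64(83), np.int64(83), np.int64(83), np.int64(54), np.int64(47), np.int64(40), np.int64(0), np.int64(1), np.int64(-1), np.int64(1)]
```

```bash

python3 -c "
from h import *
print(at('top',200.75,190.75,.038),at('top',201,248.75,.038),at('side',250.5,252.5,.038),at('side',288.25,273,.038))
print('glue cap',tri([ray('top',245/1.25,164/1.25),ray('side',278/1.25,252/1.25)]), at('side',282/1.25,307/1.25,0))
"
python3 -m inch '[{"claw":-1,"turn":0,"travel":[0.04,1,0]},{"claw":-1,"turn":0,"travel":[0.04,1,0]},{"claw":-1,"turn":0,"travel":[0.04,1,0]},{"claw":-1,"turn":0,"travel":[0.04,1,0]},{"claw":-1,"turn":0,"travel":[0.04,1,0]}]' | grep -E "clock|position|contact"
python3 -m inch '[{"claw":-1,"turn":0,"travel":[0.044,1,0]},{"claw":-1,"turn":0,"travel":[0.044,1,0]},{"claw":-1,"turn":0,"travel":[0.044,1,0]},{"claw":-1,"turn":0,"travel":[0.044,1,0]},{"claw":-1,"turn":0,"travel":[0.044,1,0]}]' | grep -E "position|contact"
python3 -c "
from h import *
print(get_state()['position'])"
```

```text
[0.5658 0.3505 0.038 ] [0.4145 0.3459 0.038 ] [0.5636 0.3546 0.038 ] [0.4163 0.3489 0.038 ]
glue cap (array([0.6955, 0.3369, 0.1497]), [0.0003, 0.0003]) [ 0.687   0.3492 -0.    ]
clock: 22.75
position: [0.5577, 0.1316, 0.2343]
contact_force: [-0.5, -1.3, 0.5]
position: [0.5669, 0.3312, 0.2337]
contact_force: [-0.8, 0.3, -0.0]
[0.56687118 0.33117265 0.23372139]
```

```bash

python3 -m inch '[{"claw":-1,"turn":0,"travel":[-0.008,0.125,-0.2]},{"claw":-1,"turn":0,"travel":[-0.008,0.125,-0.4]},{"claw":-1,"turn":0,"travel":[-0.008,0.125,-0.6]},{"claw":-1,"turn":0,"travel":[-0.008,0.125,-0.8]},{"claw":-1,"turn":0,"travel":[-0.008,0.125,-0.84]}]' | grep -E "clock|position|contact"
python3 -m inch '[{"claw":-1,"turn":0,"travel":[0,0,-0.02]},{"claw":-1,"turn":0,"travel":[0,0,-0.03]},{"claw":-1,"turn":0,"travel":[0,0,-0.03]}]' | grep -E "position|contact"
python3 -c "
from h import *
print(get_state()['position'])"
```

```text
clock: 23.75
position: [0.5619, 0.3475, 0.0619]
contact_force: [-0.9, -1.0, 0.6]
position: [0.5672, 0.351, 0.0645]
contact_force: [-0.3, -0.7, -0.5]
[0.56723224 0.35103652 0.06446713]
```

```bash

python3 -m inch '[{"claw":-1,"turn":0,"travel":[0,0,-0.02]},{"claw":-1,"turn":0,"travel":[0,0,-0.04]},{"claw":-1,"turn":0,"travel":[0,0,-0.055]},{"claw":-1,"turn":0,"travel":[0,0,-0.055]}]' | grep -E "position|contact"
python3 -m inch '[{"claw":-1,"turn":0,"travel":[0,0,-0.01]},{"claw":-1,"turn":0,"travel":[0,0,-0.01]}]' | grep -E "position|contact"
```

```text
position: [0.5667, 0.3512, 0.0523]
contact_force: [0.6, 0.1, 3.6]
position: [0.5668, 0.3512, 0.051]
contact_force: [0.4, -0.5, 7.4]
```

```bash

python3 -m inch '[{"claw":-1,"turn":0,"travel":[0,0,-0.005]},{"claw":-1,"turn":0,"travel":[0,0,-0.005]},{"claw":-1,"turn":0,"travel":[0,0,0.05]},{"claw":-1,"turn":0,"travel":[0,0,0.25]},{"claw":-1,"turn":0,"travel":[0,0,0.4]}]' | grep -E "position|contact"
python3 -m inch '[{"claw":-1,"turn":0,"travel":[-0.2,-0.005,0]},{"claw":-1,"turn":0,"travel":[-0.4,-0.01,0]},{"claw":-1,"turn":0,"travel":[-0.6,-0.015,0]},{"claw":-1,"turn":0,"travel":[-0.757,-0.018,0]},{"claw":-1,"turn":0,"travel":[-0.757,-0.018,0]}]' | grep -E "position|contact"
python3 -m inch '[{"claw":-1,"turn":0,"travel":[0,0,-0.15]},{"claw":-1,"turn":0,"travel":[0,0,-0.3]},{"claw":-1,"turn":0,"travel":[0,0,-0.34]},{"claw":-1,"turn":0,"travel":[0,0,-0.34]}]' | grep -E "position|contact"
python3 -c "
from h import *
print(get_state()['position'])"
```

```text
position: [0.5652, 0.3505, 0.1304]
contact_force: [0.1, 0.4, -0.8]
position: [0.4086, 0.3458, 0.1292]
contact_force: [0.5, -0.5, 0.1]
position: [0.414, 0.3466, 0.0604]
contact_force: [-0.3, -0.2, 0.2]
[0.41400606 0.34655295 0.06044187]
```

```bash

python3 -m inch '[{"claw":-1,"turn":0,"travel":[0,0,-0.02]},{"claw":-1,"turn":0,"travel":[0,0,-0.035]},{"claw":-1,"turn":0,"travel":[0,0,-0.045]},{"claw":-1,"turn":0,"travel":[0,0,-0.045]}]' | grep -E "position|contact"
python3 -m inch '[{"claw":-1,"turn":0,"travel":[0,0,-0.005]},{"claw":-1,"turn":0,"travel":[0,0,-0.005]}]' | grep -E "position|contact"
```

```text
position: [0.4157, 0.3478, 0.0536]
contact_force: [1.7, 0.4, 2.4]
position: [0.4155, 0.3477, 0.0524]
contact_force: [2.1, -0.1, 3.8]
```

```bash

python3 -m inch '[{"claw":-1,"turn":0,"travel":[0,0,-0.01]},{"claw":-1,"turn":0,"travel":[0,0,-0.01]}]' | grep -E "position|contact"
python3 -m inch '[{"claw":-1,"turn":0,"travel":[0,0,-0.01]},{"claw":-1,"turn":0,"travel":[0,0,-0.01]},{"claw":-1,"turn":0,"travel":[0,0,-0.01]}]' | grep -E "position|contact"
```

```text
position: [0.4156, 0.3477, 0.051]
contact_force: [0.9, -0.3, 10.2]
position: [0.4156, 0.3478, 0.0508]
contact_force: [-1.7, -2.4, 22.1]
```

Both keys bottomed out at TCP z 0.051, a 6 mm travel. I'll raise the arm clear and take a last look before handing in.

```bash

python3 -m inch '[{"claw":-1,"turn":0,"travel":[0,0,0.1]},{"claw":-1,"turn":0,"travel":[0,0,0.3]},{"claw":-1,"turn":0,"travel":[0,0,0.5]},{"claw":-1,"turn":0,"travel":[0,0,0.7]},{"claw":-1,"turn":0,"travel":[0,0,0.7]}]' | grep -E "clock|position|contact"
python3 -c "
from h import *
t=imaging.get_image('top')[:,:,::-1];s=imaging.get_image('side')[:,:,::-1]
A=np.zeros((600,800,3),np.uint8);A[:320,:720]=cv2.resize(t[150:240,190:392],(720,320));A[320:,:480]=cv2.resize(s[175:245,260:380],(480,280));cv2.imwrite('pics/H.png',A)"
```

```text
clock: 27.65
position: [0.4163, 0.3487, 0.1926]
contact_force: [1.3, 0.4, 0.9]
```

View pics/H.png

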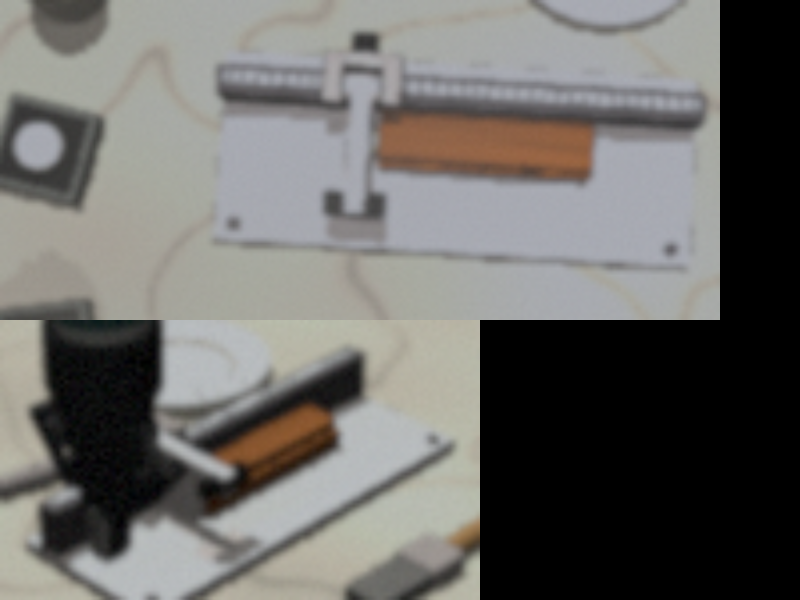

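The picture shows the rail flush along the fence (480,145), its end at the flag's nose (378,140), and the flag down. The arm is clear, so I'm handing in.

```bash
python3 -c "
from rig import ticket
print(ticket.sign_off())"
```

```text
the job is handed in; nothing more can be done
None
```

The job is handed in (sign-off gave no verdict): flag down, rail flush along the fence and pressed on the nose at about 6.5 N, then the round and bar keys each pressed fully and released, finished at about 28 s of the 72 s.

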